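# Lay a turned blank in the carving cradle and clamp it

### The job

Take the turned wooden blank that stands on the bench and lay it on its side in the V-saddles of the sloping carving cradle, red-waxed end uphill; lower it in, do not drop it or let it topple. Then push the blue tailstock up the slope until it holds the blank firmly against the fixed stop, and turn the tailstock's red-knobbed lever all the way round, until it points uphill over the blank, to lock it. Leave the mallet, the glue bottle and the sander where they are.

Things in the scene. Friction and masses are not known exactly. Their poses are not given: they have to be found in the camera images.
- blank: Turned round blank of pale wood, 52 mm in diameter and 190 mm long, about 0.2 to 0.35 kg, standing upright on the bench; the last 16 mm at its upper end are waxed red. Origin: centre of the plain (lower) end face; z runs along its axis to the red end. Round, so its yaw means nothing.
- blank_top (a point): Centre of the red end face of the blank, 190 mm along its z from the origin.
- blank_mid (a point): Centre of the blank, on its axis, halfway along.
- bed: Fixed sloping bed of the cradle, rising at 20 degrees. Origin: where the axis of a blank lying in the saddles meets the face of the fixed stop at the upper end, 182 mm above the bench. x: uphill along that axis; y: level across; z: square to the slope. A clamped blank lies at x = -190 (plain end) to 0 mm (red end), y = z = 0. Pale board 110 mm wide, top at z = -36 mm, x = -350 to 15 mm.
- saddle_up (a point): Upper V-saddle (90 degrees, black, 16 mm thick along the slope), at bed x = -82 mm; the point is on the axis of a lying blank. Its flanks end 11 mm below the axis and are 62 mm wide over all. Between this saddle and the stop the lying blank's sides are free for the fingers.
- saddle_low (a point): Lower V-saddle, the same, at bed x = -160 mm; the point is on the axis of a lying blank.
- stop (a point): Middle of the upper edge of the fixed blue stop plate: 15 mm thick (bed x = 0 to 15 mm), 64 mm wide, the edge 3 mm below the lying blank's axis.
- tailstock (a joint): Travel of the blue tailstock up the slope (bed x), m: 0 at the low end of its way, 0.105 at the top. Jaw face at bed x = -0.280 + this value, so 0.090 with a blank clamped against the stop; starts at 0 to 0.035. Stiff: about 3 N friction plus 1.5 N weight, and 3 to 5 N more to shove the blank. Stays where it is left. Carries the lever.
- jaw (a point): Centre of the tailstock's jaw face (black pad 50 x 50 mm facing uphill), on the blank's axis; axes parallel to the bed's. Behind it is a blue block 60 mm wide whose flat downhill face, 60 mm behind the jaw, is free to be pushed; the block reaches from 30 mm below to 34 mm above the axis.
- lever (a joint): Angle of the locking lever on top of the tailstock, rad. 0: points level across to the bed's -y (open); turns counter-clockwise seen from above to 1.571, its end stop, where it points uphill along bed x over the blank (locked). Starts at 0 to 0.3; light friction (about 0.09 N m), stays where it is left.
- lever_pivot (a point): On the lever's turning axis (which is square to the slope, parallel to the bed's z), level with the block's top: 34 mm behind the jaw face and 36 mm above the blank's axis (along bed z). Axes parallel to the bed's.
- lever_knob (a point): Middle of the red upright knob at the lever's end, 75 mm from the turning axis: a cylinder 18 mm in diameter and 36 mm high, square to the slope, its middle 28 mm above the pivot point along bed z. The steel lever arm below it is 10 mm thick and passes 10 mm above the blank.
- mallet: Dark wooden carver's mallet standing on its head, 84 mm in diameter and 165 mm high; origin under its centre. Leave alone.
- glue: Yellow glue bottle with orange cap, 60 mm in diameter, 150 mm high; origin under its centre. Leave alone.
- sander: Yellow and black hand sander, 110 x 105 mm pad, 110 mm high; origin under its centre. Leave alone.

How it is judged:
By the outcome, as a careful person would: the job done as asked, in the order asked, and still so for the second after the job is handed in, with the robot touching nothing.
It also fails if it takes over 69 s, if anything falls off the work surface, if the arm or the gripper's body presses on something with over 40 N, if the wrist force passes 120 N, or if a joint passes its speed limit or range.

### The arm

A 6-joint arm with a two-finger parallel gripper is mounted at the origin on the work surface. World frame = base frame: x ahead of the robot, y to its left, z up, the work surface at z = 0. Lengths are in m, angles in rad, forces in N, time in s.
With the tool pointing down it reaches from about 0.35 to 0.975 m from the base axis. Payload 4.9 kg.
Tool frame: the origin (TCP) lies at the very end of the fingers, on their centre line; the grasp point (between the pads) lies 19 mm behind it; z points along the fingers, y is the line along which they close (so a half turn about z gives the same grasp; the last joint's range is limited). The gripper opens to 85 mm and grips with 20 to 120 N. Pads are 22 mm wide; open, the fingers measure 114 mm over their backs; the gripper's body (76 mm by 85 mm) begins 54 mm behind the grasp point. The pads swing forward as they close: fully open they stand 13 mm farther back than shut.
Start: joints at [1.122, 0.053, 1.613, -0, 1.476, -0.119], TCP at [0.202, 0.591, 0.21] pointing down, gripper open.
Joint ranges: [-3.01, 3.01], [-1.01, 2.22], [0.06, 2.58], [-1.02, 4.17], [0.09, 2.62], [-3.14, 3.14]. Speed limits (rad/s): [2.57, 2.57, 3.14, 3.14, 3.14, 3.14].

### API

Orientations are given as a rotation vector (axis times angle).
In Python, from station import get_obs, get_image, get_calibration, finish_job gives the robot as it stands.
- The arm moves only by the tool servo_tool, never from a script. Its argument "increments" is a list of rows, each a list of 5 numbers: the opening, from 0 (shut) to 1 (fully open), then the shift along the tool's x, y, z in mm, then the turn about the tool's z in degrees. In form: [[jaw, tx, ty, tz, spin], ...]. A call has 1 to 12 rows; each row shifts and turns the commanded pose from where the row before left it, along the tool's axes as they then stand; what a row does not reach is not made up. A row lasts 1/8 s, in which the tool goes at most 62.5 mm and 10.7 degrees, less where a joint would pass 70% of its speed; a pose out of reach is approached as far as the arm can. A call is refused whole if a number of a shift passes 62.5 or a number of a turn 10.7, either way. A call with a gripper value outside its range is refused whole. The fingers move at their own pace and stop on an object; "force" is the grip in N (left out, the last holds). Time passes only in rows, so rows that do not move let the fingers close. It gives the time, the measured TCP pose, the force, the opening and the grip force at its end, in the units of the state.
- get_obs(): the state, without advancing time (a new reading comes with each control period).
- get_image(name): name is "scene" or "side" or "wrist"; returns the picture (480x640x3 uint8, red, green, blue); there is no depth.
- get_calibration(name): a dict with "fx", "fy", "cx", "cy" (pixels), "R" (3x3) and "t" (3): a world point X has camera coordinates R X + t; the wrist camera has in their place "mount" (4x4, takes a point from camera to tool coordinates, whose origin is the TCP and whose axes are the flange's). Camera axes: x right, y down, z forward; pixel columns grow to the right and rows downward; lengths in m; the calibration is good to about 2 mm. A picture is of the moment at which its call begins: read the wrist's pose just before it. get_calibration takes no time and is no camera call.
- finish_job(): hands the job in; it is judged then, once.
The state is a dict: "t": time; "q": joint angles; "dq": joint speeds; "effort": joint torques, N m; "tool_pos": TCP position; "tool_rot": TCP orientation; "contact_force": force on the tool from outside, world axes, zero at the start; "wrist_torque": the same for the moment, N m; "opening": finger opening in m; "grip_force": force on a finger pad.
Only numpy, scipy, OpenCV 4.12 (cv2) and the standard library are available. Lean on these libraries where they do the work, as an engineer would, in place of code of your own. Each camera call takes 0.05 s, during which the arm holds its last target. There are 200 camera calls.

## Working session

There is one attempt and no reset: what is moved stays moved. The work goes in short steps, Python scripts to look and compute and a tool call to move; the robot and the scene stay as the last step left them, time stands still between calls to the robot, and variables do not carry over. Pictures are saved under pics/ and viewed, at most 10 in all, crops included, and the job is handed in when it is done.

Besides the shell and the picture viewer there is one more tool, called as a command line: name --pt "numbers of a row" for each row, then --argument value for the rest. servo_tool: Moves the arm, as the interface text tells. Its arguments: {"type":"object","properties":{"increments":{"type":"array"},"force":{"type":"number"}},"required":["increments"]}

```bash
mkdir -p pics; ls
python3 - <<'E'
from station import *
import cv2,json
o=get_obs();print(o)
for n in("scene","side"):
    cv2.imwrite(f"pics/{n}0.png",get_image(n)[:,:,::-1]);print(n,get_calibration(n))
print(get_calibration("wrist"))
E
```

```text
pics
{'t': 0.0, 'q': array([ 1.12199920e+00,  5.33482327e-02,  1.61431499e+00,  2.59888073e-05,
        1.47597874e+00, -1.18986393e-01]), 'dq': array([-0.00159476,  0.00074309,  0.00108909, -0.00253436,  0.00160214,
        0.00043985]), 'effort': array([-1.66911414e-03, -3.93698430e+01, -3.70160973e+01, -3.61849980e-04,
        7.31302847e-03,  1.29316536e-06]), 'tool_pos': array([0.20210727, 0.59071414, 0.20905587]), 'tool_rot': array([-5.15625959e-01, -3.09838064e+00,  3.07822485e-03]), 'contact_force': array([ 0.24251009, -0.19235805, -0.03394486]), 'wrist_torque': array([-0.01419729,  0.003797  ,  0.04503799]), 'grip_force': 0.0, 'opening': 0.08545283910914324}
scene {'fx': 495.89720191603374, 'fy': 495.89720191603374, 'cx': 313.9095874276696, 'cy': 241.57299850238098, 'R': array([[ 0.4482885 ,  0.89380927,  0.01193381],
       [ 0.77381215, -0.38135153, -0.50575267],
       [-0.44749545,  0.23595763, -0.86259598]]), 't': array([-0.28110452, -0.41548171,  1.40590799])}
side {'fx': 554.3805493354828, 'fy': 554.3805493354828, 'cx': 313.00639416042134, 'cy': 242.21971680863234, 'R': array([[-0.96697422, -0.25446232, -0.01448384],
       [-0.12323444,  0.51653019, -0.84735461],
       [ 0.22310116, -0.81758516, -0.5308299 ]]), 't': array([0.60243709, 0.19416273, 1.02921285])}
{'fx': 386.643417283786, 'fy': 386.643417283786, 'cx': 310.511237903064, 'cy': 236.66003115769638, 'mount': array([[ 4.48174464e-04, -9.59275686e-01, -2.82471161e-01,
         7.22731769e-02],
       [ 9.99999867e-01,  3.57328148e-04,  3.73129062e-04,
         5.54006686e-04],
       [-2.56998740e-04, -2.82471291e-01,  9.59275718e-01,
        -1.62770691e-01],
       [ 0.00000000e+00,  0.00000000e+00,  0.00000000e+00,
         1.00000000e+00]])}
```

View pics/scene0.png

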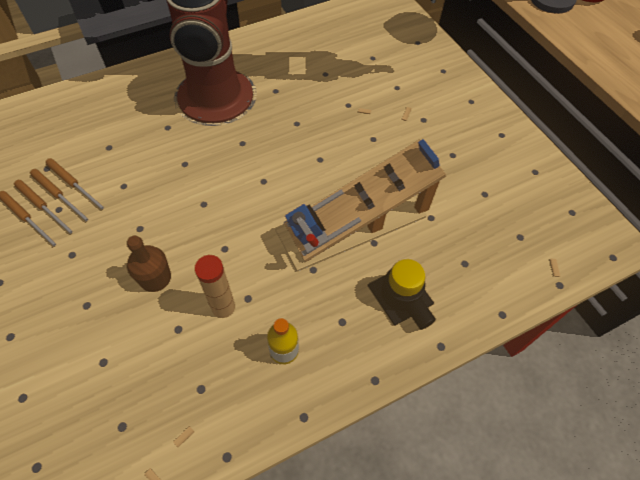

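View pics/side0.png

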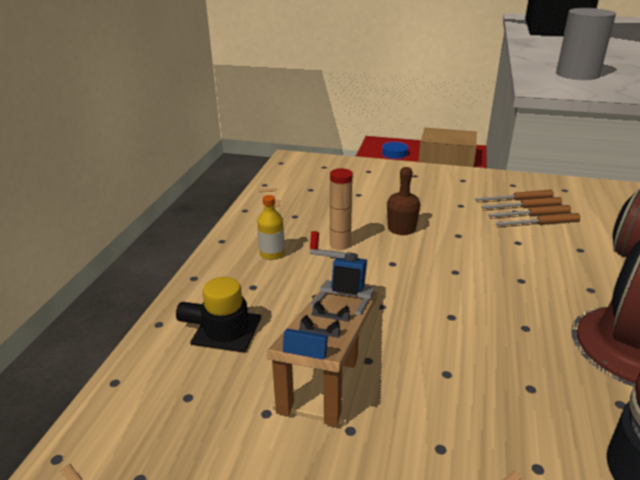

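Run:
```python
import cv2
a=cv2.imread("pics/scene0.png");b=cv2.imread("pics/side0.png")
cv2.imwrite("pics/c1.png",cv2.resize(a[130:265,275:455],None,fx=4.4,fy=4.4,interpolation=cv2.INTER_CUBIC))
c=cv2.resize(b[225:365,265:385],None,fx=4,fy=4,interpolation=cv2.INTER_CUBIC)
d=cv2.resize(b[160:255,315:370],None,fx=4,fy=4,interpolation=cv2.INTER_CUBIC)
import numpy as np
e=np.zeros((560,700,3),np.uint8);e[:,:480]=c;e[:380,480:]=d;cv2.imwrite("pics/c2.png",e)
```

```text
(no output)
```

View pics/c1.png

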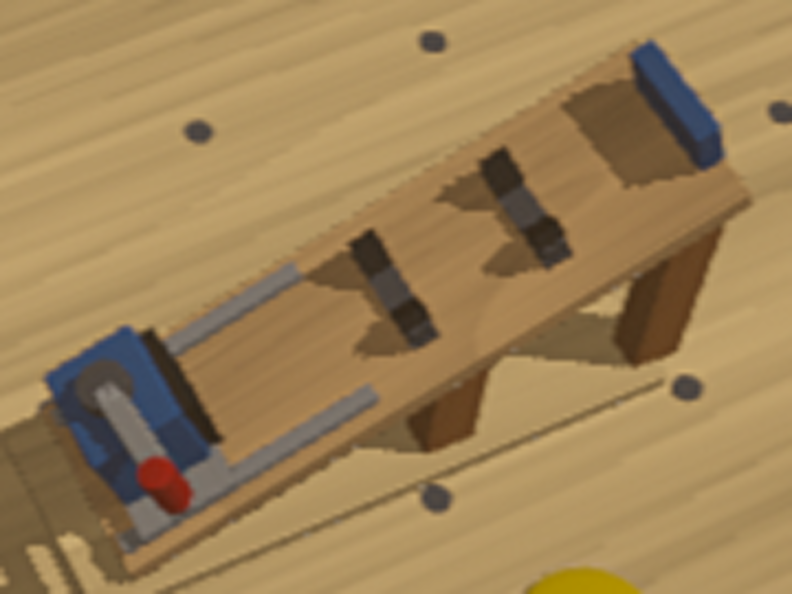

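View pics/c2.png

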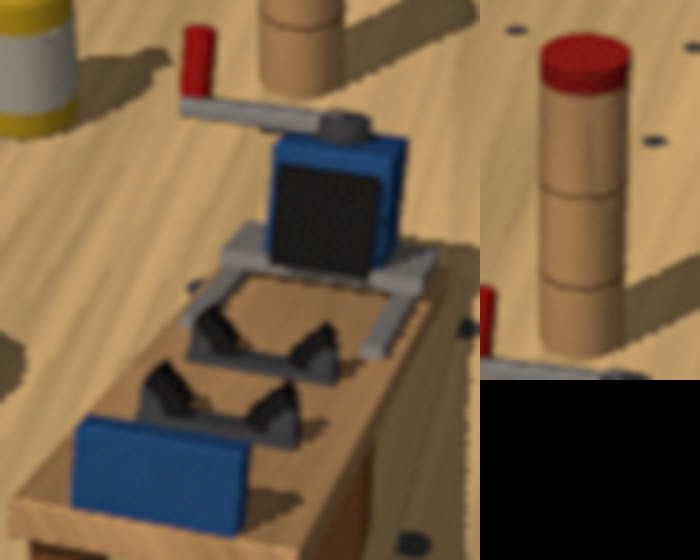

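```bash
cat > H.py <<'E'
import numpy as np,cv2
from scipy.spatial.transform import Rotation as Ro
from scipy.optimize import least_squares
from station import *
def proj(n,X):
    c=get_calibration(n);p=np.atleast_2d(X)@c["R"].T+c["t"]
    return np.c_[c["fx"]*p[:,0]/p[:,2]+c["cx"],c["fy"]*p[:,1]/p[:,2]+c["cy"]]
def bedR(yaw): return Ro.from_euler('z',yaw).as_matrix()@Ro.from_euler('y',-np.radians(20)).as_matrix()
def bed(X,p): return np.atleast_2d(X)@bedR(p[2]).T+[p[0],p[1],.182]
def capmask(im,box,lo=90):
    x0,y0,x1,y1=box;m=np.zeros(im.shape[:2],np.uint8);s=im[y0:y1,x0:x1].astype(int)
    m[y0:y1,x0:x1]=((s[...,2]>lo)&(s[...,2]>2.5*s[...,1])&(s[...,2]>2.5*s[...,0]));return m
E
python3 - <<'E'
from H import *
S=lambda u,v:((np.array([u,v])+.5)/4.4-.5+[275,130]); D=lambda u,v:((np.array([u,v])+.5)/4-.5+[265,225])
# bed pts mm ; J marks relative to jaw
P=[("scene",(15,32,-3),S(650,40)),("scene",(0,32,-3),S(632,55)),("scene",(15,-32,-3),S(722,130)),
("scene",(-90,31,-11),S(480,163)),("scene",(-74,31,-11),S(503,148)),("scene",(-168,31,-11),S(350,240)),("scene",(-152,31,-11),S(373,229)),
("scene",(15,-55,-36),S(750,198)),("scene",(-350,-55,-36),S(130,560)),
("side",(15,-32,-36),D(72,508)),("side",(15,32,-36),D(240,533)),("side",(15,-55,-36),D(12,502)),("side",(15,55,-36),D(298,550)),("side",(15,32,-3),D(247,447)),("side",(15,-32,-3),D(78,430))]
J=[("side",(0,-25,25),D(275,165)),("side",(0,25,25),D(380,180)),("side",(0,25,-25),D(370,277)),("side",(0,-25,-25),D(265,260)),("scene",(-60,30,34),S(45,378))]
def res(p,sep=False):
    r=[proj(n,bed(np.array(X)/1e3,p))[0]-u for n,X,u in P]
    r+=[proj(n,bed(np.array(X)/1e3+[-.28+p[3],0,0],p))[0]-u for n,X,u in J]
    for n,h,u in (("scene",46,S(158,468)),("side",46,D(199,28)),("side",10,D(195,95))):
        k=np.array([-.28+p[3]-.034+.075*np.sin(p[4]),-.075*np.cos(p[4]),.036+h/1e3]);r.append(proj(n,bed(k,p))[0]-u)
    return np.array(r) if sep else np.ravel(r)
f=least_squares(res,[.35,.45,1.2,.02,.1],loss='soft_l1');p=f.x;print("bed",p,np.degrees(p[2]));print(np.round(res(p,1),1).tolist())
# blank
def cap(n,xy,z0,z1):
    a=np.linspace(0,2*np.pi,60);c=np.c_[xy[0]+.026*np.cos(a),xy[1]+.026*np.sin(a)]
    q=np.vstack([np.c_[c,0*a+z] for z in(z0,z1)]);h=cv2.convexHull(proj(n,q).astype(np.float32));M=cv2.moments(h);return np.array([M['m10'],M['m01']])/M['m00'],M['m00']
T={}
for n,b in(("scene",(190,245,230,295)),("side",(325,160,357,190))):
    m=capmask(cv2.imread(f"pics/{n}0.png"),b);y,x=np.nonzero(m);T[n]=(np.array([x.mean(),y.mean()]),len(x))
g=least_squares(lambda q:np.ravel([cap(n,q,.174,.19)[0]-T[n][0] for n in T]),[.5,.1])
print("blank",g.x,g.fun,[(T[n][1],cap(n,g.x,.174,.19)[1]) for n in T])
np.save("est.npy",np.r_[p,g.x])
E
```

```text
bed [0.55066448 0.30061061 1.557715   0.0047434  0.15274275] 89.25049505721154
[[-0.9, -0.8], [-2.7, -0.6], [-1.2, -0.8], [-2.5, -1.2], [-1.5, -1.6], [-2.9, -0.1], [-2.0, -1.4], [-0.7, -1.3], [-1.9, 3.5], [-1.5, 0.7], [-1.2, 2.4], [-1.3, -0.5], [-0.0, 1.0], [-1.0, 2.4], [-1.5, -0.9], [-0.1, 0.4], [-0.9, 0.3], [-0.9, 0.9], [0.2, 1.3], [-3.6, 0.3], [-0.8, -0.2], [-0.3, 0.5], [-0.8, 1.5]]
blank [ 0.61389504 -0.21541555] [-0.39713758  0.34629679  0.25903901  1.81998337] [(556, 666.1742501086555), (230, 331.3920458597131)]
```

```bash
cat >> H.py <<'E'
def wrap(a): return (a+90)%180-90
def plan(target,yawdeg=None,o=None):
    "print increments: spin (deg) so that tool y has heading yawdeg (mod 180), then tool-frame shift (mm) to target TCP"
    o=o or get_obs();R=Ro.from_rotvec(o["tool_rot"]).as_matrix()
    h=np.degrees(np.arctan2(R[1,1],R[0,1]));sp=0
    if yawdeg is not None: sp=-wrap(yawdeg-h)
    R2=R@Ro.from_euler('z',sp,degrees=True).as_matrix()
    d=R2.T@(np.array(target)-o["tool_pos"])*1e3
    print("TCP",o["tool_pos"].round(4),"y-heading",h.round(2),"zaxis",R[:,2].round(4),"q6",o["q"][5].round(2),"| spin",round(sp,2),"then shift",d.round(1),"tool x then",R2[:,0].round(3),"y",R2[:,1].round(3))
E
python3 - <<'E'
from H import *
e=np.load("est.npy")
plan([.55,.13,.40],np.degrees(e[2])-90)
E
```

```text
TCP [0.2021 0.5908 0.2092] y-heading 71.1 zaxis [-8.0e-04 -1.7e-03 -1.0e+00] q6 -0.12 | spin 71.85 then shift [-456.5  353.7 -190.3] tool x then [ 0.013  1.    -0.002] y [ 1.    -0.013 -0.001]
```

servo_tool --pt "1 0 0 -60 10" --pt "1 0 0 -60 10" --pt "1 0 0 -60 10" --pt "1 0 0 -10 10" --pt "1 0 0 0 10" --pt "1 0 0 0 10" --pt "1 0 0 0 10" --pt "1 0 0 0 2"

```text
t: 1.1
tool_pos: [0.2023, 0.5912, 0.3996]
tool_rot: [2.238, 2.204, -0.002]
contact_force: [0.3, -0.8, -0.2]
opening: 0.0855
grip_force: 0.0
```

servo_tool --pt "1 -40 31 0 0" --pt "1 -40 31 0 0" --pt "1 -40 31 0 0" --pt "1 -40 31 0 0" --pt "1 -40 31 0 0" --pt "1 -40 31 0 0" --pt "1 -40 31 0 0" --pt "1 -40 31 0 0" --pt "1 -40 31 0 0" --pt "1 -40 31 0 0" --pt "1 -40 31 0 0" --pt "1 -16 12 0 0"

```text
t: 2.6
tool_pos: [0.5491, 0.1278, 0.3994]
tool_rot: [-2.239, -2.202, 0.002]
contact_force: [-0.4, 0.2, 0.4]
opening: 0.0855
grip_force: 0.0
```

servo_tool --pt "1 0 0 0 0" --pt "1 0 0 0 0"

```text
t: 2.85
tool_pos: [0.5476, 0.1309, 0.4005]
tool_rot: [-2.236, -2.206, -0.001]
contact_force: [-0.7, -0.3, -0.4]
opening: 0.0854
grip_force: 0.0
```

Run:
```python
from H import *
o=get_obs();im=get_image("wrist")[:,:,::-1];cv2.imwrite("pics/w1.png",im);np.savez("w1.npz",p=o["tool_pos"],r=o["tool_rot"],q=o["q"])
plan([.61,-.21,.35]);print(o["t"],o["q"].round(2))
```

```text
TCP [0.5476 0.1311 0.4007] y-heading -0.77 zaxis [ 3.e-04  5.e-04 -1.e+00] q6 0.12 | spin 0 then shift [-340.3   67.    50.5] tool x then [0.013 1.    0.   ] y [ 1.    -0.013  0.   ]
2.85 [ 0.1  -0.14  1.49  0.    1.79  0.12]
```

View pics/w1.png

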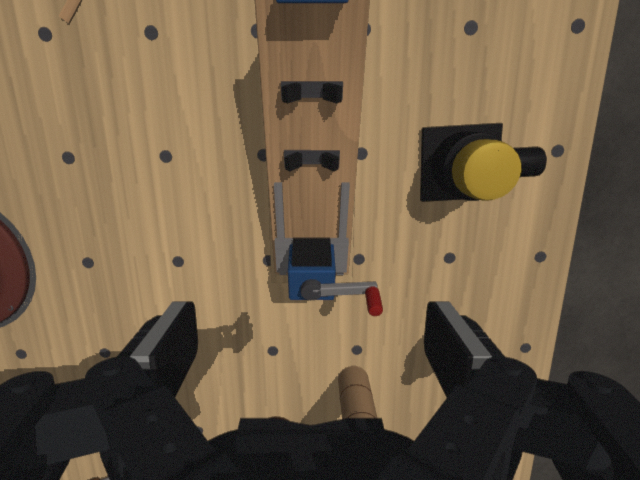

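```bash
cat >> H.py <<'E'
def projw(X,pos,rot):
    c=get_calibration("wrist");M=c["mount"];R=Ro.from_rotvec(rot).as_matrix()
    p=((np.atleast_2d(X)-pos)@R-M[:3,3])@M[:3,:3]
    return np.c_[c["fx"]*p[:,0]/p[:,2]+c["cx"],c["fy"]*p[:,1]/p[:,2]+c["cy"]]
E
python3 - <<'E'
from H import *
w=np.load("w1.npz");e=np.load("est.npy")
P=[((0,32,-36),(277,1)),((0,-32,-36),(347,2)),((-74,31,-11),(281,84)),((-74,-31,-11),(342,83)),((-152,31,-11),(285,151)),((-152,-31,-11),(339,150))]
J=[((0,25,25),(292,266)),((0,-25,25),(335,266)),((0,25,-25),(293,240)),((0,-25,-25),(330,239)),((-60,30,34),(289,299)),((-60,-30,34),(336,299))]
def res(p):
    r=[projw(bed(np.array(X)/1e3,p),w["p"],w["r"])[0]-u for X,u in P]
    r+=[projw(bed(np.array(X)/1e3+[-.28+p[3],0,0],p),w["p"],w["r"])[0]-u for X,u in J]
    for h,u in ((46,(376,308)),(10,(373,290))):
        k=np.array([-.28+p[3]-.034+.075*np.sin(p[4]),-.075*np.cos(p[4]),.036+h/1e3]);r.append(projw(bed(k,p),w["p"],w["r"])[0]-u)
    return np.ravel(r)
print(res(e[:5]).reshape(-1,2).round(1).tolist())
f=least_squares(res,e[:5],loss='soft_l1');print(f.x,np.degrees(f.x[2]));print(f.fun.reshape(-1,2).round(1).tolist())
print("blank check, proj top",projw([[e[5],e[6],.19],[e[5],e[6],0]],w["p"],w["r"]))
np.save("estw.npy",np.r_[f.x,e[5:]])
E
```

```text
[[0.9, 1.9], [-1.7, 0.9], [-0.1, 6.6], [0.2, 7.6], [-0.9, 10.6], [-0.1, 11.6], [-0.7, -0.7], [-3.5, -0.7], [-0.2, 1.1], [-0.1, 2.1], [-0.4, 5.4], [-1.9, 5.4], [-0.7, 4.1], [-1.6, 0.3]]
[ 5.50581380e-01  3.07043331e-01  1.56263794e+00 -2.86489947e-04
  1.51344902e-01] 89.53255870462708
[[0.5, -5.6], [-1.8, -7.0], [-0.1, -0.0], [0.5, 0.6], [-0.6, 4.9], [0.5, 5.6], [0.3, -2.4], [-2.6, -2.6], [0.7, -0.4], [0.6, 0.4], [0.8, 3.7], [-0.8, 3.5], [0.3, 1.9], [-0.7, -1.8]]
blank check, proj top [[368.30047614 476.85764831]
 [352.33523146 378.87173108]]
```

servo_tool --pt "1 -45 9 0 0" --pt "1 -45 9 0 0" --pt "1 -45 9 0 0" --pt "1 -45 9 0 0" --pt "1 -45 9 0 0" --pt "1 -45 9 0 0" --pt "1 -45 9 0 0" --pt "1 -25 4 0 0" --pt "1 0 0 0 0" --pt "1 0 0 0 0"

```text
t: 4.15
tool_pos: [0.61, -0.2096, 0.4007]
tool_rot: [-2.237, -2.206, -0.001]
contact_force: [1.0, -0.1, -0.4]
opening: 0.0851
grip_force: 0.0
```

Run:
```python
from H import *
o=get_obs();im=get_image("wrist")[:,:,::-1];cv2.imwrite("pics/w2.png",im);np.savez("w2.npz",p=o["tool_pos"],r=o["tool_rot"],q=o["q"])
m=capmask(im,(0,0,640,480),60);n,l,s,c=cv2.connectedComponentsWithStats(m);print([(s[i].tolist(),c[i].round(1).tolist()) for i in range(1,n) if s[i,4]>40])
e=np.load("estw.npy");print(projw([[e[5],e[6],.19]],o["tool_pos"],o["tool_rot"]))
plan([e[5],e[6],.131],np.degrees(e[2])-90)
```

```text
[([289, 178, 52, 52, 2107], [314.9, 203.6])]
[[314.70001191 205.87118045]]
TCP [ 0.61   -0.2095  0.4009] y-heading -0.78 zaxis [ 7.e-04  3.e-04 -1.e+00] q6 -0.43 | spin -0.32 then shift [ -5.9   3.7 269.9] tool x then [0.008 1.    0.   ] y [ 1.    -0.008  0.001]
```

View pics/w2.png

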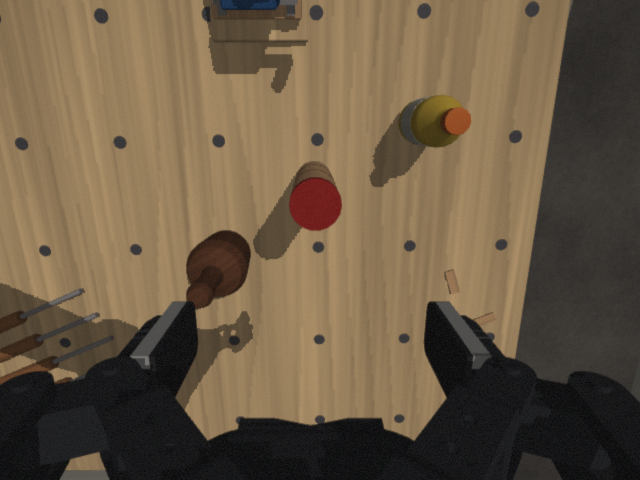

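Run:
```python
from H import *
w=np.load("w1.npz");e=np.load("est.npy");im=cv2.imread("pics/w1.png")
c=cv2.resize(im[0:180,255:375],None,fx=3.3,fy=3.3,interpolation=cv2.INTER_CUBIC);d=cv2.resize(im[230:325,280:390],None,fx=3.6,fy=3.6,interpolation=cv2.INTER_CUBIC)
k=np.zeros((594,800,3),np.uint8);k[:,:c.shape[1]]=c;k[:d.shape[0],400:400+d.shape[1]]=d[:, :400]
def dot(X,j=False):
    X=np.array(X)/1e3+([-.28+e[3],0,0] if j else [0,0,0]);u=projw(bed(X,e),w["p"],w["r"])[0]
    q=((u-[280,230])*3.6+[400,0]) if j else (u-[255,0])*3.3
    cv2.circle(k,tuple(int(v) for v in q),2,(0,255,0),-1)
for x in(-90,-74,-168,-152):
    for y in(-31,31): dot((x,y,-11))
for y in(-32,32):
    dot((0,y,-36));dot((0,y,-3))
for y,z in((25,25),(-25,25),(25,-25),(-25,-25)): dot((0,y,z),1)
for y in(30,-30): dot((-60,y,34),1)
cv2.imwrite("pics/c3.png",k)
# mallet
cal=get_calibration("wrist");w2=np.load("w2.npz");R=Ro.from_rotvec(w2["r"]).as_matrix();M=cal["mount"]
for u,v,z in((218,255,.05),(201,288,.165)):
    r=R@(M[:3,:3]@np.array([(u-cal["cx"])/cal["fx"],(v-cal["cy"])/cal["fy"],1]));o=w2["p"]+R@M[:3,3];print(o+r*(z-o[2])/r[2])
```

```text
[ 0.47859323 -0.31314366  0.05      ]
[ 0.48604528 -0.3124274   0.165     ]
```

View pics/c3.png

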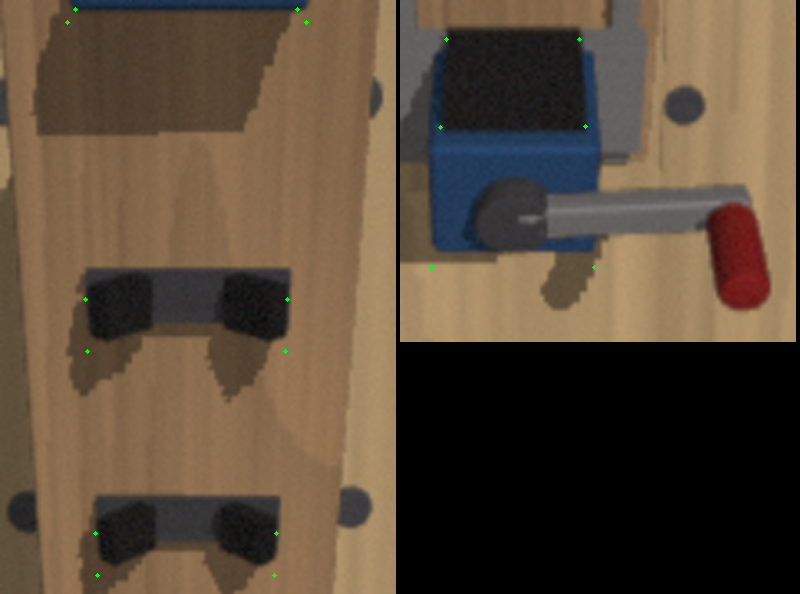

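Run:
```python
from H import *
w=np.load("w1.npz");e=np.load("est.npy")
A=lambda u,v:((u+.5)/3.3-.5+255,(v+.5)/3.3-.5);B=lambda u,v:((u-400+.5)/3.6-.5+280,(v+.5)/3.6-.5+230)
P=[((0,32,-3),A(72,9)),((0,-32,-3),A(307,10)),((-74,31,-11),A(87,286)),((-90,31,-11),A(92,338)),((-74,-31,-11),A(289,286)),((-90,-31,-11),A(285,340)),((-152,31,-11),A(96,513)),((-168,31,-11),A(102,563)),((-152,-31,-11),A(278,513)),((-168,-31,-11),A(272,564)),((-74,31,-36),A(87,269)),((-74,-31,-36),A(290,269)),((-152,31,-36),A(95,497)),((-152,-31,-36),A(279,497))]
J=[((0,25,-25),B(449,29)),((0,-25,-25),B(580,29)),((-60,30,34),B(432,249)),((-60,-30,34),B(597,251))]
def res(p):
    r=[projw(bed(np.array(X)/1e3,p),w["p"],w["r"])[0]-u for X,u in P]
    r+=[projw(bed(np.array(X)/1e3+[-.28+p[3],0,0],p),w["p"],w["r"])[0]-u for X,u in J]
    for h,u in ((46,B(744,290)),):
        k=np.array([-.28+p[3]-.034+.075*np.sin(p[4]),-.075*np.cos(p[4]),.036+h/1e3]);r.append(projw(bed(k,p),w["p"],w["r"])[0]-u)
    return np.ravel(r)
f=least_squares(res,e[:5],loss='soft_l1');print(f.x,np.degrees(f.x[2]));print(f.fun.reshape(-1,2).round(1).tolist())
p=f.x;np.save("estw.npy",np.r_[p,e[5],e[6]+.0009])
plan([e[5],e[6]+.001,.131],np.degrees(p[2])-90)
# tilt path: grasp point in world, relative steps
def G(phi,L,d=150):
    s=np.radians(phi);zc=26*np.sqrt(1+1/np.sin(s)**2)-36.8
    g=np.array([-168,0,zc])+(d-L)*np.array([np.sin(s),0,np.cos(s)]);return bed(g/1e3,p)[0]
prev=None
for phi,L in((20,68),(30,46),(40,36),(50,31),(60,29),(70,28),(80,28),(90,28)):
    g=G(phi,L)-[0,0,.019];print(phi,L,"TCP",g.round(4),None if prev is None else ((g-prev)*1e3).round(1));prev=g
```

```text
[0.55095387 0.30436295 1.55618205 0.00742896 0.09580748] 89.16266359553097
[[-0.9, -0.4], [0.7, -0.6], [-0.0, 0.3], [-0.9, 0.6], [0.2, 0.4], [0.6, 0.0], [0.3, 3.1], [-1.0, 0.8], [0.1, 3.1], [1.3, 0.5], [1.4, -1.2], [-1.7, -1.1], [1.8, -1.2], [-1.5, -1.1], [-0.6, -0.9], [0.2, -0.8], [-0.2, 1.5], [-0.3, 1.0], [0.4, 0.0]]
TCP [ 0.61   -0.2095  0.4009] y-heading -0.78 zaxis [ 7.e-04  3.e-04 -1.e+00] q6 -0.43 | spin 0.05 then shift [ -4.9   3.8 269.9] tool x then [0.015 1.    0.   ] y [ 1.    -0.015  0.001]
20 68 TCP [0.5484 0.1316 0.2285] None
30 46 TCP [0.5488 0.1573 0.228 ] [ 0.4 25.7 -0.4]
40 36 TCP [0.5492 0.1816 0.2233] [ 0.4 24.4 -4.7]
50 31 TCP [0.5495 0.204  0.2142] [ 0.3 22.3 -9.1]
60 29 TCP [0.5498 0.2233 0.201 ] [  0.3  19.3 -13.2]
70 28 TCP [0.55   0.2396 0.1851] [  0.2  16.3 -15.9]
80 28 TCP [0.5502 0.2521 0.1668] [  0.2  12.5 -18.3]
90 28 TCP [0.5503 0.2612 0.1472] [  0.1   9.1 -19.5]
```

servo_tool --pt "1 -5 4 40 0" --pt "1 0 0 50 0" --pt "1 0 0 50 0" --pt "1 0 0 50 0" --pt "1 0 0 40 0" --pt "1 0 0 25 0" --pt "1 0 0 15 0" --pt "1 0 0 0 0" --pt "1 0 0 0 0"

```text
t: 5.32
tool_pos: [0.6148, -0.2163, 0.1322]
tool_rot: [2.236, 2.203, 0.002]
contact_force: [0.9, -0.3, 0.1]
opening: 0.0853
grip_force: 0.0
```

servo_tool --pt "0.4 0 0 0 0" --pt "0.4 0 0 0 0" --pt "0.4 0 0 0 0" --pt "0.4 0 0 0 0" --pt "0.4 0 0 0 0" --pt "0.4 0 0 0 0" --force 40

```text
t: 6.08
tool_pos: [0.6145, -0.2166, 0.1316]
tool_rot: [2.237, 2.203, 0.001]
contact_force: [-0.1, -0.0, 5.4]
opening: 0.0515
grip_force: 42.5
```

servo_tool --pt "0.4 0 0 -20 0" --pt "0.4 0 0 -40 0" --pt "0.4 0 0 -50 0" --pt "0.4 0 0 -50 0" --pt "0.4 0 0 -40 0" --pt "0.4 0 0 -10 0" --pt "0.4 0 0 0 0"

```text
t: 6.95
tool_pos: [0.6136, -0.2161, 0.3396]
tool_rot: [-2.238, -2.203, 0.0]
contact_force: [-0.3, -0.4, -2.5]
opening: 0.0512
grip_force: 42.8
```

servo_tool --pt "0.4 15 -4 0 0" --pt "0.4 30 -7 0 0" --pt "0.4 35 -8 0 0" --pt "0.4 35 -8 0 0" --pt "0.4 35 -8 0 0" --pt "0.4 35 -8 0 0" --pt "0.4 35 -8 0 0" --pt "0.4 35 -8 0 0" --pt "0.4 30 -7 0 0" --pt "0.4 18 -4 0 0" --pt "0.4 8 -1 0 0" --pt "0.4 0 0 0 0"

```text
t: 8.45
tool_pos: [0.5476, 0.0958, 0.3397]
tool_rot: [-2.238, -2.204, 0.001]
contact_force: [-0.4, -0.2, -2.0]
opening: 0.0508
grip_force: 42.6
```

Run:
```python
from H import *
plan([.5484,.097,.231]);o=get_obs();print(o["t"],o["contact_force"],o["opening"])
a=get_image("side")[:,:,::-1][100:400,180:480];cv2.imwrite("pics/s1.png",cv2.resize(a,None,fx=1.8,fy=1.8))
```

```text
TCP [0.5476 0.0958 0.3397] y-heading -0.88 zaxis [-9.e-04 -5.e-04 -1.e+00] q6 0.05 | spin 0 then shift [  1.2   0.9 108.7] tool x then [ 0.015  1.    -0.   ] y [ 1.    -0.015 -0.001]
8.45 [-0.41256552 -0.17768573 -1.98230691] 0.050847206850084974
```

View pics/s1.png

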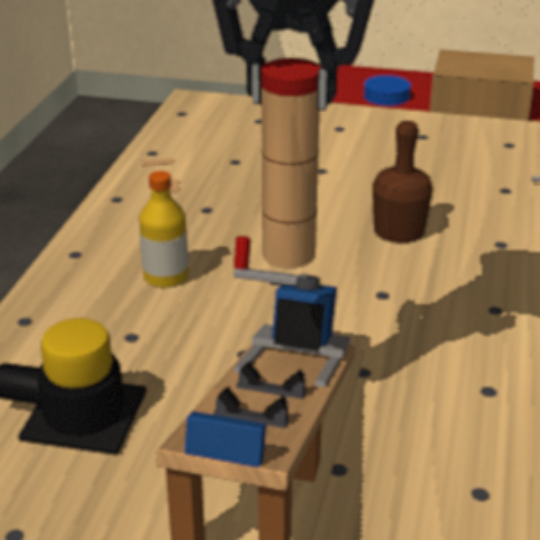

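servo_tool --pt "0.4 1 1 30 0" --pt "0.4 0 0 40 0" --pt "0.4 0 0 28 0" --pt "0.4 0 0 10 0" --pt "0.4 0 0 0 0" --pt "0.4 10 0 0 0" --pt "0.4 10 0 0 0" --pt "0.4 7 0 0 0" --pt "0.4 7 0 0 0" --pt "0.4 0 0 0 0" --force 30

```text
t: 9.75
tool_pos: [0.5493, 0.131, 0.2325]
tool_rot: [2.237, 2.204, -0.001]
contact_force: [-0.2, -1.8, -1.6]
opening: 0.0509
grip_force: 42.6
```

servo_tool --pt "0.4 6 -1 1 0" --pt "0.4 6 0 1 0" --pt "0.4 7 0 1 0" --pt "0.4 7 0 1 0" --pt "0.4 8 0 1 0" --pt "0.4 8 0 2 0" --pt "0.4 8 0 2 0" --pt "0.4 0 0 0 0"

```text
t: 10.75
tool_pos: [0.549, 0.1818, 0.2228]
tool_rot: [-2.237, -2.205, -0.001]
contact_force: [0.4, -1.5, -0.9]
opening: 0.0514
grip_force: 42.9
```

Run:
```python
from H import *
o=get_obs();print(o["t"],o["tool_pos"],o["contact_force"],o["opening"],o["wrist_torque"])
a=get_image("side")[:,:,::-1][150:400,180:480];b=get_image("scene")[:,:,::-1][100:300,250:470]
k=np.zeros((600,800,3),np.uint8);a=cv2.resize(a,(400,333));b=cv2.resize(b,(400,364));k[:333,:400]=a;k[:364,400:]=b;cv2.imwrite("pics/s2.png",k[:370])
```

```text
10.75 [0.54895087 0.18180012 0.22275148] [ 0.44549745 -1.48782652 -0.85900019] 0.051357978118648034 [-0.38104559 -0.34004661  0.03416087]
```

View pics/s2.png

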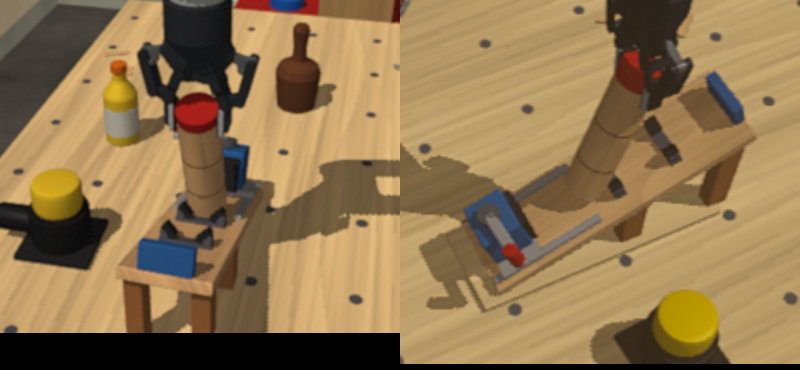

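servo_tool --pt "0.4 7.5 0 2.5 0" --pt "0.4 7.5 0 3 0" --pt "0.4 7.5 0 3.5 0" --pt "0.4 6.5 0 4 0" --pt "0.4 6.5 0 4.5 0" --pt "0.4 6 0 4.5 0" --pt "0.4 5.5 0 5 0" --pt "0.4 5.5 0 5 0" --pt "0.4 5.5 0 5.5 0" --pt "0.4 0 0 0 0"

```text
t: 12.1
tool_pos: [0.5501, 0.2402, 0.1861]
tool_rot: [-2.237, -2.205, -0.003]
contact_force: [0.2, 1.0, 3.9]
opening: 0.0512
grip_force: 43.1
```

servo_tool --pt "0.4 4.5 0 6 0" --pt "0.4 4 0 6 0" --pt "0.4 4 0 6 0" --pt "0.4 3 0 6 0" --pt "0.4 2 0 4 0" --pt "0.4 0 0 0 0"

```text
t: 12.85
tool_pos: [0.55, 0.256, 0.157]
tool_rot: [2.238, 2.204, -0.002]
contact_force: [1.3, -1.4, 1.4]
opening: 0.0508
grip_force: 42.3
```

servo_tool --pt "0.4 1.5 0 3 0" --pt "0.4 1 0 2 0" --pt "0.4 0 0 0 0"

```text
t: 13.22
tool_pos: [0.5502, 0.2589, 0.1527]
tool_rot: [-2.239, -2.204, 0.0]
contact_force: [0.6, -0.1, 3.7]
opening: 0.0512
grip_force: 42.1
```

Target is z 0.1472; go on in small steps, watching the force.

servo_tool --pt "0.4 1 0 2 0" --pt "0.4 0.5 0 1 0" --pt "0.4 0 0 0 0"

```text
t: 13.6
tool_pos: [0.5503, 0.2604, 0.1498]
tool_rot: [2.239, 2.204, 0.0]
contact_force: [0.5, 1.6, 3.5]
opening: 0.0512
grip_force: 42.0
```

servo_tool --pt "0.4 0.5 0 1.5 0" --pt "0.4 0 0 1 0" --pt "0.4 0 0 0 0"

```text
t: 13.98
tool_pos: [0.5503, 0.2607, 0.1472]
tool_rot: [2.239, 2.204, -0.0]
contact_force: [1.5, 0.8, 2.1]
opening: 0.0517
grip_force: 41.8
```

Run:
```python
from H import *
o=get_obs();print(o["t"],o["tool_pos"],o["contact_force"],o["opening"],o["wrist_torque"])
a=get_image("side")[:,:,::-1][220:400,240:420];b=get_image("scene")[:,:,::-1][120:270,270:470]
k=np.zeros((600,800,3),np.uint8);a=cv2.resize(a,(400,400));b=cv2.resize(b,(400,300));k[:400,:400]=a;k[:300,400:]=b;cv2.imwrite("pics/s3.png",k[:400])
```

```text
13.975 [0.55029764 0.26072069 0.14717623] [1.5439572  0.792397   2.10748392] 0.051660728817690474 [-0.31394122 -0.08244296  0.04502233]
```

View pics/s3.png

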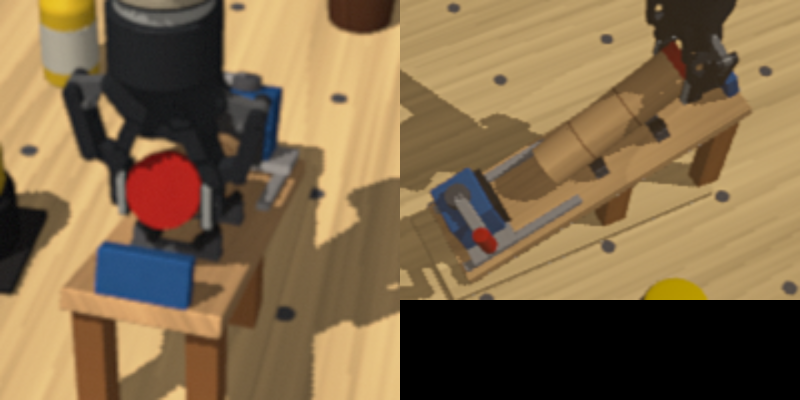

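servo_tool --pt "0.4 0 0 1 0" --pt "0.4 0 0 0.5 0" --pt "0.4 0 0 0 0"

```text
t: 14.45
tool_pos: [0.5503, 0.2608, 0.1457]
tool_rot: [-2.239, -2.204, -0.0]
contact_force: [1.1, 1.7, 3.6]
opening: 0.0511
grip_force: 41.8
```

servo_tool --pt "0.4 0 0 1 0" --pt "0.4 0 0 0.5 0" --pt "0.4 0 0 0 0"

```text
t: 14.82
tool_pos: [0.5503, 0.2608, 0.1443]
tool_rot: [2.239, 2.204, -0.0]
contact_force: [1.0, 1.1, 4.4]
opening: 0.0507
grip_force: 41.8
```

Run:
```python
from H import *
o=get_obs();print(o["t"],o["tool_pos"],o["contact_force"],o["wrist_torque"]);p=np.load("estw.npy")
im=get_image("side")[:,:,::-1];m=capmask(im,(260,260,400,380),80);y,x=np.nonzero(m);print("red",x.mean(),y.mean(),x.min(),x.max(),y.min(),y.max(),len(x))
a=np.linspace(0,2*np.pi,90);
for X in(0,-8):
  for tilt in(0,3):
    t=np.radians(tilt);s=X/1e3
    # axis raised by tilt about lower saddle
    q=np.c_[-.168+(.168+s)*np.cos(t)-.026*np.sin(t)*np.sin(a),.026*np.cos(a),(.168+s)*np.sin(t)+.026*np.sin(a)*np.cos(t)]
    u=proj("side",bed(q,p));print(X,tilt,u.mean(0).round(1),u.min(0).round(1),u.max(0).round(1))
```

```text
14.825 [0.55027519 0.26079286 0.14431401] [1.00226826 1.08099334 4.36244572] [-0.24316181 -0.14490071  0.10155437]
red 313.39121114683815 306.9753483386924 297 330 290 324 933
0 0 [306.1 331. ] [288.8 314. ] [323.2 348. ]
0 3 [306.6 325.3] [289.2 307.9] [323.8 342.6]
-8 0 [307.6 329.2] [290.4 312.2] [324.5 345.9]
-8 3 [308.1 323.8] [290.8 306.5] [325.  340.9]
```

```bash
cat >> H.py <<'E'
def red(n,box=(0,0,640,480),lo=70):
    o=get_obs();im=get_image(n)[:,:,::-1];cv2.imwrite(f"pics/t{int(o['t']*1000)}{n}.png",im)
    m=capmask(im,box,lo);k,l,s,c=cv2.connectedComponentsWithStats(m)
    return o,[(s[i].tolist(),c[i].round(1).tolist()) for i in range(1,k) if s[i,4]>25]
def cyl(p,g,e,L=.19,d0=0.,d1=.19):
    "points of blank surface; plain end centre g (bed xz), elevation e rel. bed"
    a=np.linspace(0,2*np.pi,60);c,s=np.cos(e),np.sin(e)
    return np.vstack([bed(np.c_[g[0]+d*c-.026*np.sin(a)*s,g[1]+.026*np.cos(a),g[2]+d*s+.026*np.sin(a)*c],p) for d in(d0,d1)])
E
python3 - <<'E'
from H import *
p=np.load("estw.npy")
o,w=red("wrist");print("wrist",w);_,s=red("side",(260,250,400,380));print("side",s);_,c=red("scene",(340,120,470,260));print("scene",c)
T=np.array([313.4,307])
for name,X in(("z=0",[-.008,0,0]),("z=30",[-.008,0,.03])):
    X=bed(X,p);print(name,projw(X,o["tool_pos"],o["tool_rot"]),proj("side",X),proj("scene",X))
# stop top corners in side
print("stop top",proj("side",bed([[.015,-.032,-.003],[.015,.032,-.003],[.015,-.032,-.036]],p)))
im=cv2.imread([f for f in __import__('glob').glob("pics/t*side.png")][-1])
for v in range(284,372,4): print(v,[tuple(int(t) for t in im[v,u]) for u in(305,314)])
E
```

```text
wrist [([229, 262, 164, 162, 20865], [310.3, 341.7])]
side [([297, 290, 34, 35, 941], [313.4, 306.9])]
scene [([404, 142, 8, 17, 52], [407.8, 149.9])]
z=0 [[311.06492545 233.47822257]] [[307.32303647 329.17054625]] [[421.5469906 152.4819907]]
z=30 [[311.18175134 296.06741459]] [[308.88778314 309.86038224]] [[420.0747664  145.26566125]]
stop top [[281.62553118 332.85549933]
 [324.5229557  340.49670562]
 [280.13618888 354.05592265]]
284 [(94, 138, 169), (68, 97, 117)]
288 [(133, 198, 233), (71, 108, 135)]
292 [(66, 98, 147), (27, 30, 171)]
296 [(15, 18, 101), (30, 35, 178)]
300 [(29, 34, 176), (27, 30, 175)]
304 [(29, 36, 177), (28, 34, 178)]
308 [(28, 37, 179), (28, 34, 176)]
312 [(30, 36, 179), (29, 34, 176)]
316 [(27, 32, 177), (29, 35, 176)]
320 [(29, 35, 177), (28, 35, 178)]
324 [(27, 27, 26), (37, 54, 161)]
328 [(64, 65, 67), (34, 35, 36)]
332 [(102, 66, 36), (80, 68, 62)]
336 [(135, 85, 42), (129, 82, 41)]
340 [(131, 83, 40), (131, 83, 42)]
344 [(127, 79, 40), (131, 83, 41)]
348 [(129, 82, 41), (129, 82, 40)]
352 [(129, 80, 38), (130, 81, 40)]
356 [(117, 128, 159), (131, 81, 40)]
360 [(109, 167, 220), (101, 155, 206)]
364 [(110, 170, 223), (101, 152, 202)]
368 [(130, 191, 228), (85, 128, 162)]
```

```bash
cat >> H.py <<'E'
def tri(o,uw,us,p):
    f=least_squares(lambda X:np.r_[(projw(X,o["tool_pos"],o["tool_rot"])[0]-uw)/3,proj("side",X)[0]-us],bed([-.01,0,.02],p)[0])
    return f.x,bedR(p[2]).T@(f.x-[p[0],p[1],.182]),f.fun
E
python3 - <<'E'
from H import *
p=np.load("estw.npy");o=get_obs()
X,b,r=tri(o,[310.3,341.7],[313.4,307],p);print("red centre world",X,"bed",b*1e3,r)
c=get_calibration("wrist");R=Ro.from_rotvec(o["tool_rot"]).as_matrix();print("cam",o["tool_pos"]+R@c["mount"][:3,3])
g=o["tool_pos"]-[0,0,.019];print("depth",np.linalg.norm(X-(o["tool_pos"]+R@c["mount"][:3,3])))
gb=bedR(p[2]).T@(o["tool_pos"]+[0,0,.019]-[p[0],p[1],.182]);print("grasp bed",gb*1e3)
# fit tilt: silhouettes of blank in scene: wood/red hull is hard; use elev candidates
w=get_image("wrist")[:,:,::-1];m=capmask(w,(0,0,640,480),70);cn=max(cv2.findContours(m,0,2)[0],key=len);print(cv2.fitEllipse(cn))
E
```

```text
red centre world [0.55003274 0.26477505 0.19575659] bed [-32.50410293   0.34250248  26.46998717] [-0.08989377  0.06150354 -0.1542486   0.06828934]
cam [0.55126247 0.33334445 0.3070822 ]
depth 0.13075421952509667
grasp bed [-4.73381665e+01  2.22040971e-02 -2.65487397e+00]
((310.4711608886719, 341.6625671386719), (161.90054321289062, 162.62164306640625), 58.440223693847656)
```

servo_tool --pt "0.4 0 0 -4 0" --pt "0.4 0 0 -4 0" --pt "0.4 5 0 -2 0" --pt "0.4 5 0 -2 0" --pt "0.4 5 0 -2 0" --pt "0.4 5 0 -2 0" --pt "0.4 5 0 -1.5 0" --pt "0.4 3 0 -1 0" --pt "0.4 0 0 0 0"

```text
t: 16.2
tool_pos: [0.5507, 0.2891, 0.1631]
tool_rot: [-2.239, -2.204, -0.0]
contact_force: [-0.6, -1.3, -1.7]
opening: 0.0513
grip_force: 41.5
```

Run:
```python
from H import *
p=np.load("estw.npy")
o,w=red("wrist");_,s=red("side",(260,250,400,380));print(w,s,o["tool_pos"],o["contact_force"])
X,b,r=tri(o,max(w,key=lambda t:t[0][4])[1],max(s,key=lambda t:t[0][4])[1],p);print("red",X,"bed",b*1e3,r)
```

```text
[([229, 262, 164, 162, 20105], [309.8, 339.1])] [([291, 291, 35, 37, 1011], [308.0, 308.5])] [0.55074744 0.2890625  0.16309656] [-0.60208829 -1.33650792 -1.68208287]
red [0.55020559 0.29491453 0.21625341] bed [ 2.82741536  0.61012776 35.42262021] [-0.24215227  0.17422268 -0.40775407  0.19039904]
```

servo_tool --pt "0.4 5 0 -1 0" --pt "0.4 0 0 3 0" --pt "0.4 0 0 3 0" --pt "0.4 0 0 0 0"

```text
t: 16.8
tool_pos: [0.5511, 0.2943, 0.158]
tool_rot: [2.238, 2.204, 0.002]
contact_force: [-0.2, 1.4, 2.1]
opening: 0.0508
grip_force: 41.5
```

servo_tool --pt "0.4 0 0 2 0" --pt "0.4 0 0 1 0" --pt "0.4 0 0 0 0"

```text
t: 17.18
tool_pos: [0.5511, 0.294, 0.1554]
tool_rot: [2.239, 2.204, 0.002]
contact_force: [-0.3, 0.6, 3.5]
opening: 0.0511
grip_force: 41.6
```

Run:
```python
from H import *
p=np.load("estw.npy")
o,w=red("wrist");_,s=red("side",(260,250,400,380));print(w,s,o["tool_pos"],o["contact_force"])
X,b,r=tri(o,max(w,key=lambda t:t[0][4])[1],max(s,key=lambda t:t[0][4])[1],p);print("red",X,"bed",b*1e3,r)
# model fit: face bottom v in side for red at x,z ; find z st bbox matches
a=np.linspace(0,2*np.pi,90)
for x in(4,10):
  for z in(23,30):
    ep=np.arctan2(z,168+x);q=np.c_[x/1e3-.026*np.sin(a)*np.sin(ep),.026*np.cos(a),z/1e3+.026*np.sin(a)*np.cos(ep)]
    u=proj("side",bed(q,p));v=projw(bed(q,p),o["tool_pos"],o["tool_rot"]);print(x,z,"side",u.min(0).round(1),u.max(0).round(1),"wrist",v.min(0).round(0),v.max(0).round(0))
```

```text
[([229, 263, 164, 161, 19646], [309.2, 338.5])] [([290, 297, 35, 37, 1015], [307.0, 314.9])] [0.55112004 0.29398285 0.15544784] [-0.25338663  0.55319907  3.46035195]
red [0.55037932 0.30001736 0.20853386] bed [ 4.98413805  0.51098651 26.42266128] [-0.2076731   0.1543274  -0.35144046  0.16968051]
4 23 side [289.  299.1] [323.9 334.9] wrist [230. 272.] [390. 413.]
4 30 side [289.3 294.4] [324.3 330.5] wrist [227. 284.] [394. 440.]
10 23 side [287.7 300.4] [322.9 336.4] wrist [228. 260.] [392. 401.]
10 30 side [288.1 295.6] [323.3 331.9] wrist [224. 271.] [396. 428.]
```

servo_tool --pt "0.4 0 0 0.5 0" --pt "0.55 0 0 0 0" --pt "0.6 0 0 0 0" --pt "0.64 0 0 0 0" --pt "0.68 0 0 0 0" --pt "0.72 0 0 0 0"

```text
t: 18.02
tool_pos: [0.5504, 0.2936, 0.1534]
tool_rot: [-2.239, -2.203, 0.002]
contact_force: [0.2, -0.6, -0.5]
opening: 0.0614
grip_force: 0.0
```

Run:
```python
from H import *
o,w=red("wrist");_,s=red("side",(260,250,400,380));print(w,s,o["tool_pos"],o["contact_force"],o["opening"])
```

```text
[([230, 264, 167, 160, 20294], [311.7, 340.4])] [([289, 297, 37, 37, 1043], [307.3, 314.8])] [0.55035627 0.2935536  0.15338329] [ 0.21765224 -0.57609111 -0.47883982] 0.06144044669922836
```

servo_tool --pt "0.72 0 0 -6 0" --pt "0.72 -5 0 -5 0" --pt "0.72 -8 0 -3 0" --pt "0.72 -7 0 -2 0" --pt "0.72 -3 0 0 0" --pt "0.72 0 0 0 0" --pt "0.5 0 0 0 0" --pt "0.4 0 0 0 0" --pt "0.4 0 0 0 0" --pt "0.4 0 0 0 0" --force 40

```text
t: 19.38
tool_pos: [0.5505, 0.2706, 0.1705]
tool_rot: [2.238, 2.204, -0.0]
contact_force: [-1.3, -2.8, 3.2]
opening: 0.0498
grip_force: 41.3
```

Run:
```python
from H import *
o,w=red("wrist");_,s=red("side",(260,250,400,380));print(w,s,o["tool_pos"],o["contact_force"],o["opening"],o["grip_force"])
```

```text
[([234, 193, 154, 137, 16740], [310.5, 259.6])] [([290, 297, 36, 37, 1025], [307.8, 314.8])] [0.55051865 0.27060571 0.17052586] [-1.26409879 -2.79827535  3.23374463] 0.04982261196313942 41.299265027046204
```

servo_tool --pt "0.4 0 0 -3 0" --pt "0.4 -4 0 1 0" --pt "0.4 -5 0 2 0" --pt "0.4 -4 0 1.5 0" --pt "0.4 -2.5 0 1 0" --pt "0.4 1 0 3 0" --pt "0.4 1 0 3 0" --pt "0.4 1 0 3 0" --pt "0.4 0 0 0 0"

```text
t: 20.6
tool_pos: [0.5503, 0.2585, 0.1589]
tool_rot: [2.238, 2.204, 0.0]
contact_force: [-0.2, 1.0, -0.2]
opening: 0.0495
grip_force: 42.9
```

servo_tool --pt "0.4 0.7 0 2 0" --pt "0.4 0.7 0 2 0" --pt "0.4 0 0 0 0"

```text
t: 20.98
tool_pos: [0.5504, 0.2599, 0.155]
tool_rot: [2.238, 2.204, 0.001]
contact_force: [-0.5, 0.6, 1.3]
opening: 0.0494
grip_force: 43.7
```

```bash
cat > F.py <<'E'
from H import *
p=np.load("estw.npy")
o,w=red("wrist");_,s=red("side",(260,250,400,380));print(w,s,o["t"],o["tool_pos"],o["contact_force"],o["opening"])
a=np.linspace(0,2*np.pi,90)
for x in(-8,-14):
  for z in(0,8):
    ep=np.arctan2(z,168+x);q=np.c_[x/1e3-.026*np.sin(a)*np.sin(ep),.026*np.cos(a),z/1e3+.026*np.sin(a)*np.cos(ep)]
    u=proj("side",bed(q,p));v=projw(bed(q,p),o["tool_pos"],o["tool_rot"]);print(x,z,"side",u.min(0).round(1),u.max(0).round(1),"wrist",v.min(0).round(0),v.max(0).round(0))
E
python3 F.py
```

```text
[([235, 200, 152, 124, 15566], [310.4, 258.9])] [([293, 302, 35, 31, 878], [310.2, 317.5])] 20.975 [0.55041046 0.25988519 0.15503591] [-0.54933582  0.58233616  1.34899911] 0.04943910684518934
-8 0 side [290.4 312.2] [324.5 345.9] wrist [240. 188.] [382. 270.]
-8 8 side [290.8 306.8] [325.  341.2] wrist [236. 195.] [385. 290.]
-14 0 side [291.6 310.9] [325.5 344.4] wrist [241. 201.] [380. 284.]
-14 8 side [291.9 305.5] [326.  339.7] wrist [238. 208.] [383. 305.]
```

servo_tool --pt "0.4 0.7 0 2 0" --pt "0.4 0.7 0 2 0" --pt "0.4 0.7 0 2 0" --pt "0.4 0 0 0 0"

```text
t: 21.58
tool_pos: [0.5502, 0.2619, 0.1486]
tool_rot: [-2.239, -2.204, 0.0]
contact_force: [-0.1, 1.9, 1.9]
opening: 0.0492
grip_force: 43.0
```

servo_tool --pt "0.4 0.5 0 1.5 0" --pt "0.4 0 0 0 0"

```text
t: 21.82
tool_pos: [0.5503, 0.2624, 0.1472]
tool_rot: [-2.239, -2.204, -0.0]
contact_force: [-0.1, 1.7, 2.1]
opening: 0.0492
grip_force: 42.2
```

```bash
python3 F.py
```

```text
[([236, 212, 149, 107, 13665], [310.3, 260.9])] [([293, 308, 35, 26, 679], [310.5, 320.9])] 21.825 [0.55029501 0.26236431 0.14719338] [-0.14584227  1.71004816  2.06881345] 0.04921467663965589
-8 0 side [290.4 312.2] [324.5 345.9] wrist [236. 198.] [386. 287.]
-8 8 side [290.8 306.8] [325.  341.2] wrist [233. 205.] [390. 310.]
-14 0 side [291.6 310.9] [325.5 344.4] wrist [238. 210.] [384. 301.]
-14 8 side [291.9 305.5] [326.  339.7] wrist [235. 218.] [387. 324.]
```

servo_tool --pt "0.4 0.4 0 1.2 0" --pt "0.4 0.3 0 1 0" --pt "0.4 0 0 0 0"

```text
t: 22.3
tool_pos: [0.5505, 0.2627, 0.1464]
tool_rot: [2.238, 2.203, -0.0]
contact_force: [-1.9, 0.1, 7.4]
opening: 0.0493
grip_force: 42.7
```

servo_tool --pt "0.4 0.4 0 1.2 0" --pt "0.4 0.3 0 1 0" --pt "0.4 0 0 0 0"

```text
t: 22.68
tool_pos: [0.5507, 0.2641, 0.1454]
tool_rot: [2.239, 2.204, 0.002]
contact_force: [-3.3, -0.3, 10.2]
opening: 0.0495
grip_force: 43.5
```

```bash
python3 F.py
```

```text
[([237, 218, 148, 99, 12663], [310.5, 262.9])] [([292, 310, 35, 24, 617], [309.9, 321.8])] 22.675 [0.55072951 0.26410256 0.14541937] [-3.32423078 -0.28141418 10.19817049] 0.04947872017215862
-8 0 side [290.4 312.2] [324.5 345.9] wrist [235. 203.] [385. 295.]
-8 8 side [290.8 306.8] [325.  341.2] wrist [231. 211.] [389. 318.]
-14 0 side [291.6 310.9] [325.5 344.4] wrist [237. 215.] [383. 309.]
-14 8 side [291.9 305.5] [326.  339.7] wrist [233. 224.] [387. 333.]
```

servo_tool --pt "0.5 0 0 -0.5 0" --pt "0.6 0 0 0 0" --pt "0.64 0 0 0 0" --pt "0.68 0 0 0 0" --pt "0.74 0 0 0 0" --pt "0.74 0 0 0 0"

```text
t: 23.52
tool_pos: [0.5502, 0.2636, 0.143]
tool_rot: [-2.239, -2.204, 0.001]
contact_force: [0.1, -0.1, -0.1]
opening: 0.0636
grip_force: 0.0
```

```bash
python3 F.py
```

```text
[([236, 218, 152, 110, 14304], [311.5, 268.2])] [([292, 308, 36, 26, 663], [310.4, 321.1])] 23.525 [0.55015112 0.26357369 0.14303015] [ 0.09975384 -0.07705398 -0.12534285] 0.06363612207912228
-8 0 side [290.4 312.2] [324.5 345.9] wrist [235. 203.] [388. 297.]
-8 8 side [290.8 306.8] [325.  341.2] wrist [231. 211.] [392. 321.]
-14 0 side [291.6 310.9] [325.5 344.4] wrist [237. 215.] [386. 311.]
-14 8 side [291.9 305.5] [326.  339.7] wrist [233. 224.] [390. 336.]
```

servo_tool --pt "0.8 0 0 -20 0" --pt "0.8 0 0 -50 0" --pt "0.8 0 0 -60 0" --pt "0.4 0 0 -60 0" --pt "0 -45 -1 0 0" --pt "0 -55 -1 0 0" --pt "0 -55 -1 0 0" --pt "0 -55 -1 0 0" --pt "0 -55 -1 0 0" --pt "0 -45 -2 0 0" --pt "0 -14 0 0 0" --pt "0 0 0 0 0"

```text
t: 25.12
tool_pos: [0.5384, -0.0603, 0.3345]
tool_rot: [2.239, 2.202, 0.002]
contact_force: [0.9, 0.3, -0.2]
opening: 0.0001
grip_force: 0.0
```

Run:
```python
from H import *
p=np.load("estw.npy")
plan([.538,-.06,.085])
o,w=red("wrist");print(w,o["opening"],o["t"])
def k(t,th): return bed([-.28+t-.034+.075*np.sin(th),-.075*np.cos(th),.036+.028],p)
print("knob pred",projw(k(p[3],p[4]),o["tool_pos"],o["tool_rot"]))
# blank in side now unobstructed + scene red
_,s=red("side",(260,250,400,380));print(s);_,c=red("scene",(370,100,470,230));print("scene",c,proj("scene",bed([-.014,0,0],p)))
a=np.linspace(0,2*np.pi,60)
for x,z in((-14,0),(-14,3),(-8,0)):
    q=bed(np.vstack([np.c_[0*a+(x-d)/1e3,.026*np.cos(a),z/1e3+.026*np.sin(a)] for d in(0,16)]),p)
    for n in("side","scene"):
        u=proj(n,q);print(x,z,n,u.min(0).round(1),u.max(0).round(1))
```

```text
TCP [ 0.5384 -0.0603  0.3345] y-heading -0.96 zaxis [ 1.3e-03  2.0e-04 -1.0e+00] q6 -0.23 | spin 0 then shift [  0.3  -0.7 249.5] tool x then [0.017 1.    0.   ] y [ 1.    -0.017  0.001]
[([392, 124, 23, 31, 462], [402.9, 139.4])] 0.00010185390601473898 25.125
knob pred [[401.85031524 135.42758215]]
[([292, 308, 35, 26, 653], [310.2, 321.1])]
scene [([412, 143, 16, 22, 141], [420.7, 152.9])] [[419.1471314  153.96219784]]
-14 0 side [291.6 307.6] [328.  344.4]
-14 0 scene [406.3 143.6] [425.7 168.2]
-14 3 side [291.7 305.7] [328.2 342.6]
-14 3 scene [406.2 142.8] [425.6 167.5]
-8 0 side [290.4 308.9] [327.1 345.9]
-8 0 scene [408.7 142.1] [428.1 166.7]
```

servo_tool --pt "0 0 0 55 0" --pt "0 0 0 55 0" --pt "0 0 0 55 0" --pt "0 0 0 50 0" --pt "0 0 0 25 0" --pt "0 0 0 10 0" --pt "0 8 0 0 0" --pt "0 8 0 0 0" --pt "0 4 0 0 0" --pt "0 0 0 0 0"

```text
t: 26.52
tool_pos: [0.5391, -0.0398, 0.0844]
tool_rot: [2.237, 2.204, 0.001]
contact_force: [0.0, 0.1, -1.1]
opening: -0.0001
grip_force: 0.0
```

servo_tool --pt "0 4 0 -1 0" --pt "0 4 0 -1.5 0" --pt "0 4 0 -1.5 0" --pt "0 5 0 -2 0" --pt "0 5 0 -2 0" --pt "0 5 0 -2 0" --pt "0 5 0 -2 0" --pt "0 0 0 0 0"

```text
t: 27.52
tool_pos: [0.5388, -0.0076, 0.0954]
tool_rot: [-2.238, -2.204, -0.0]
contact_force: [-0.5, -2.1, -1.8]
opening: 0.0002
grip_force: 1.0
```

servo_tool --pt "0 5 0 -2 0" --pt "0 5 0 -2 0" --pt "0 5 0 -1.5 0" --pt "0 5 0 -2 0" --pt "0 5 0 -1.5 0" --pt "0 5 0 -2 0" --pt "0 5 0 -2 0" --pt "0 0 0 0 0"

```text
t: 28.52
tool_pos: [0.5398, 0.0276, 0.1087]
tool_rot: [-2.238, -2.204, -0.002]
contact_force: [-2.2, -2.1, -0.1]
opening: -0.0002
grip_force: 1.0
```

servo_tool --pt "0 3 0 -1 0" --pt "0 3 0 -1 0" --pt "0 3 0 -1 0" --pt "0 3 0 -1 0" --pt "0 0 0 0 0"

```text
t: 29.15
tool_pos: [0.54, 0.0392, 0.1127]
tool_rot: [2.238, 2.204, 0.001]
contact_force: [-0.9, -3.6, 0.0]
opening: -0.0002
grip_force: 1.7
```

servo_tool --pt "0 3 0 -1 0" --pt "0 2 0 -1 0" --pt "0 0 0 0 0"

```text
t: 29.52
tool_pos: [0.54, 0.0441, 0.1145]
tool_rot: [-2.239, -2.204, -0.001]
contact_force: [-1.4, -4.1, -1.3]
opening: -0.0001
grip_force: 1.8
```

servo_tool --pt "0 2 0 -1 0" --pt "0 2 0 -0.5 0" --pt "0 0 0 0 0"

```text
t: 29.9
tool_pos: [0.54, 0.0481, 0.116]
tool_rot: [-2.239, -2.204, -0.0]
contact_force: [-1.6, -2.9, -0.7]
opening: -0.0001
grip_force: 1.9
```

servo_tool --pt "0 2 0 -1 0" --pt "0 2 0 -0.5 0" --pt "0 0 0 0 0"

```text
t: 30.28
tool_pos: [0.5399, 0.0512, 0.1172]
tool_rot: [2.238, 2.203, -0.002]
contact_force: [-1.4, -6.9, -1.9]
opening: -0.0003
grip_force: 3.2
```

servo_tool --pt "0 2 0 -1 0" --pt "0 2 0 -0.5 0" --pt "0 0 0 0 0"

```text
t: 30.65
tool_pos: [0.5398, 0.0544, 0.1184]
tool_rot: [2.238, 2.203, -0.004]
contact_force: [-1.4, -9.1, -2.6]
opening: -0.0001
grip_force: 4.4
```

```bash
cat > K.py <<'E'
from H import *
p=np.load("estw.npy");o=get_obs();_,s=red("side",(255,220,340,400));print(o["tool_pos"],o["contact_force"],s);_,c=red("scene",(270,100,470,260));print("scene",c)
kn=[proj(n,bed([-.28+.09-.034+.075*np.sin(t),-.075*np.cos(t),.064],p))[0].round(1) for n in("side","scene") for t in(.1,.8,1.57)];print("knob if t=.09, th .1,.8,1.57: side",kn[:3],"scene",kn[3:])
a=np.linspace(0,2*np.pi,60);q=bed(np.vstack([np.c_[0*a-d/1e3,.026*np.cos(a),.026*np.sin(a)] for d in(0,16)]),p)
for n in("side","scene"):
    u=proj(n,q);print("x=0",n,u.min(0).round(1),u.max(0).round(1))
E
python3 K.py
```

```text
[0.5398489  0.05442902 0.11840931] [-1.35559307 -9.12714092 -2.55812199] [([299, 239, 8, 20, 144], [302.3, 248.0]), ([291, 310, 35, 24, 616], [309.4, 321.7])]
scene [([415, 142, 16, 21, 134], [423.2, 151.5]), ([342, 212, 11, 13, 92], [347.1, 217.9])]
knob if t=.09, th .1,.8,1.57: side [array([301.2, 250.6]), array([306.2, 257.8]), array([332.5, 264.9])] scene [array([348.4, 217.4]), array([362.7, 197.1]), array([359.4, 173.2])]
x=0 side [288.8 310.5] [325.8 348. ]
x=0 scene [411.9 140.1] [431.3 164.8]
```

servo_tool --pt "0 2 0 -1 0" --pt "0 2 0 -0.5 0" --pt "0 0 0 0 0"

```text
t: 31.12
tool_pos: [0.5394, 0.0554, 0.1189]
tool_rot: [2.235, 2.199, -0.013]
contact_force: [0.3, -17.9, -6.6]
opening: -0.0
grip_force: 9.0
```

servo_tool --pt "0 2 0 -0.8 0" --pt "0 0 0 0 0"

```text
t: 31.38
tool_pos: [0.5418, 0.0604, 0.1241]
tool_rot: [2.237, 2.2, 0.001]
contact_force: [-3.3, -8.3, 6.0]
opening: -0.0001
grip_force: 4.4
```

servo_tool --pt "0 2 0 -0.8 0" --pt "0 0 0 0 0"

```text
t: 31.62
tool_pos: [0.5421, 0.0623, 0.1248]
tool_rot: [2.235, 2.2, 0.001]
contact_force: [-1.3, -8.3, 6.2]
opening: -0.0
grip_force: 4.6
```

```bash
python3 K.py
```

```text
[0.54212636 0.06230367 0.12478651] [-1.31127903 -8.25459188  6.23257852] [([299, 239, 9, 19, 146], [302.5, 247.8]), ([291, 310, 36, 24, 618], [309.5, 321.8])]
scene [([415, 142, 16, 21, 132], [423.2, 151.4]), ([341, 213, 11, 13, 91], [346.2, 218.5])]
knob if t=.09, th .1,.8,1.57: side [array([301.2, 250.6]), array([306.2, 257.8]), array([332.5, 264.9])] scene [array([348.4, 217.4]), array([362.7, 197.1]), array([359.4, 173.2])]
x=0 side [288.8 310.5] [325.8 348. ]
x=0 scene [411.9 140.1] [431.3 164.8]
```

servo_tool --pt "0 0 0 -6 0" --pt "0 0 0 -6 0" --pt "0 -12 0 0 0" --pt "0 -12 0 0 0" --pt "0 -4 0 8 0" --pt "0 0 0 12 0" --pt "0 0 0 12 0" --pt "0 0 0 0 0"

```text
t: 32.72
tool_pos: [0.5383, 0.0362, 0.0998]
tool_rot: [-2.236, -2.202, 0.004]
contact_force: [0.5, -0.2, 0.5]
opening: 0.0002
grip_force: 0.0
```

servo_tool --pt "0 6 0 0 0" --pt "0 6 0 0 0" --pt "0 4 0 0 0" --pt "0 2 0 0 0" --pt "0 0 0 0 0"

```text
t: 33.35
tool_pos: [0.5403, 0.0463, 0.1027]
tool_rot: [2.229, 2.196, -0.019]
contact_force: [-1.9, -26.0, -0.9]
opening: 0.0001
grip_force: 12.9
```

servo_tool --pt "0 -8 0 0 0" --pt "0 -12 0 0 0" --pt "0 0 0 -40 0" --pt "0 0 0 -50 0" --pt "0 0 0 -50 0" --pt "0 0 0 -10 0" --pt "0 0 0 0 0"

```text
t: 34.22
tool_pos: [0.5401, 0.0341, 0.2528]
tool_rot: [2.237, 2.204, 0.002]
contact_force: [-1.0, -0.5, -1.0]
opening: 0.0005
grip_force: 0.0
```

```bash
python3 K.py
python3 - <<'E'
from H import *
p=np.load("estw.npy")
o,w=red("wrist");print("wrist",w,o["t"]);K=w and [x for x in w if x[0][4]>100]
pr=lambda t,th:projw(bed([-.314+t+.075*np.sin(th),-.075*np.cos(th),.064],p),o["tool_pos"],o["tool_rot"])[0].round(1)
print("pred t .09/.085, th 0,.1",pr(.09,0),pr(.09,.1),pr(.085,0))
prev=None
for th,off in((.05,34),(.05,24),(.3,22),(.55,22),(.8,22),(1.05,22),(1.3,22),(1.57,22),(1.7,22)):
    k=np.array([-224+75*np.sin(th)-off*np.cos(th),-75*np.cos(th)-off*np.sin(th),54]);g=bed(k/1e3,p)[0]
    print(th,off,g.round(4),None if prev is None else ((g-prev)*1e3).round(1));prev=g
k=np.array([-224+75*np.sin(.05)-34,-75,54]);plan(bed(k/1e3,p)[0])
E
```

```text
[0.54008269 0.03405842 0.25277693] [-0.96023965 -0.47137794 -1.0291351 ] [([299, 239, 9, 19, 145], [302.5, 247.8]), ([291, 310, 35, 24, 611], [309.2, 321.7])]
scene [([415, 142, 16, 21, 132], [423.2, 151.4]), ([341, 213, 11, 13, 87], [346.2, 218.3])]
knob if t=.09, th .1,.8,1.57: side [array([301.2, 250.6]), array([306.2, 257.8]), array([332.5, 264.9])] scene [array([348.4, 217.4]), array([362.7, 197.1]), array([359.4, 173.2])]
x=0 side [288.8 310.5] [325.8 348. ]
x=0 scene [411.9 140.1] [431.3 164.8]
wrist [([427, 154, 36, 46, 1080], [444.6, 177.1])] 34.325
pred t .09/.085, th 0,.1 [441.5 179.1] [443.3 168.5] [440. 186.]
0.05 34 [0.6238 0.0459 0.1458] None
0.05 24 [0.6234 0.0553 0.1492] [-0.4  9.4  3.4]
0.3 22 [0.6258 0.0754 0.1565] [ 2.3 20.   7.3]
0.55 22 [0.6233 0.0935 0.1631] [-2.4 18.2  6.6]
0.8 22 [0.6162 0.1106 0.1693] [-7.2 17.   6.2]
1.05 22 [0.6047 0.1254 0.1746] [-11.4  14.9   5.3]
1.3 22 [0.5898 0.1372 0.1788] [-15.   11.8   4.2]
1.57 22 [0.5707 0.1456 0.1818] [-19.1   8.4   2.9]
1.7 22 [0.5608 0.1478 0.1825] [-9.9  2.2  0.8]
TCP [0.5387 0.034  0.2496] y-heading -0.89 zaxis [-3.8e-03  4.0e-04 -1.0e+00] q6 -0.06 | spin 0 then shift [ 13.1  83.7 103.5] tool x then [0.015 1.    0.   ] y [ 1.    -0.015 -0.004]
```

servo_tool --pt "0 3 42 0 0" --pt "0 3 42 0 0" --pt "0 0 0 45 0" --pt "0 0 0 40 0" --pt "0 0 0 16 0" --pt "0 0 0 0 0"

```text
t: 35.12
tool_pos: [0.6225, 0.0386, 0.1489]
tool_rot: [-2.237, -2.202, 0.004]
contact_force: [-0.5, 0.4, 0.1]
opening: -0.0001
grip_force: 0.0
```

servo_tool --pt "0 7 0 -2.5 0" --pt "0 7 0 -2.5 0" --pt "0 7 1 -2.5 0" --pt "0 7 1 -2.5 0" --pt "0 0 0 0 0"

```text
t: 35.75
tool_pos: [0.6269, 0.067, 0.1624]
tool_rot: [2.237, 2.204, 0.002]
contact_force: [0.6, -1.0, -0.0]
opening: 0.0
grip_force: 0.7
```

```bash
cat > T.py <<'E'
from H import *
p=np.load("estw.npy");o=get_obs();print(o["t"],o["tool_pos"],o["contact_force"])
_,w=red("wrist");_,s=red("side",(255,200,370,290));_,c=red("scene",(300,130,400,260));print(w,s,c)
for th in np.arange(0,1.7,.3).tolist()+[1.571]:
    X=bed([-.224+.075*np.sin(th),-.075*np.cos(th),.064],p);print(round(th,2),projw(X,o["tool_pos"],o["tool_rot"])[0].round(0),proj("side",X)[0].round(1),proj("scene",X)[0].round(1))
E
python3 T.py
```

```text
35.75 [0.62689184 0.06701669 0.16244234] [ 0.63537042 -0.9874451  -0.04081913]
[([268, 205, 44, 80, 3003], [290.8, 245.6])] [([298, 241, 9, 20, 150], [301.4, 250.5])] []
0.0 [301. 283.] [302.2 249.7] [345.3 219.5]
0.3 [292. 244.] [300.6 252.5] [353.9 212.5]
0.6 [265. 202.] [302.7 255.7] [360.2 203.7]
0.9 [219. 162.] [308.5 258.9] [363.5 193.8]
1.2 [157. 132.] [317.7 261.9] [363.6 184. ]
1.5 [ 88. 118.] [329.5 264.4] [360.6 175. ]
1.57 [ 71. 117.] [332.6 264.9] [359.4 173.1]
```

servo_tool --pt "0 9 -1.2 -1.3 0" --pt "0 9 -1.2 -1.3 0" --pt "0 8.5 -3.6 -3 0" --pt "0 8.5 -3.6 -3 0" --pt "0 7.5 -5.7 -2.6 0" --pt "0 7.5 -5.7 -2.6 0" --pt "0 0 0 0 0"

```text
t: 36.78
tool_pos: [0.6058, 0.1179, 0.1753]
tool_rot: [-2.237, -2.205, -0.002]
contact_force: [0.5, -0.7, -0.2]
opening: -0.0002
grip_force: 0.0
```

```bash
python3 T.py | head -2
```

```text
36.775 [0.60575005 0.1179134  0.17531581] [ 0.53693812 -0.68186646 -0.15938728]
[([234, 230, 49, 83, 3131], [259.2, 272.0])] [([310, 249, 9, 21, 160], [314.2, 259.0])] []
```

servo_tool --pt "0 6 -7.5 -2.1 0" --pt "0 6 -7.5 -2.1 0" --pt "0 4.2 -9.5 -1.5 0" --pt "0 4.2 -9.5 -1.5 0" --pt "0 0 0 0 0"

```text
t: 37.55
tool_pos: [0.5715, 0.1384, 0.1824]
tool_rot: [-2.237, -2.204, -0.0]
contact_force: [-0.7, 0.3, 1.4]
opening: 0.0002
grip_force: 0.8
```

```bash
python3 T.py
```

```text
37.55 [0.57146807 0.13840171 0.18244139] [-0.71532089  0.26029333  1.39369021]
[([250, 252, 45, 80, 2314], [270.6, 287.3])] [([325, 253, 10, 20, 172], [329.9, 262.8])] []
0.0 [406. 388.] [302.2 249.7] [345.3 219.5]
0.3 [406. 363.] [300.6 252.5] [353.9 212.5]
0.6 [392. 338.] [302.7 255.7] [360.2 203.7]
0.9 [363. 314.] [308.5 258.9] [363.5 193.8]
1.2 [321. 297.] [317.7 261.9] [363.6 184. ]
1.5 [270. 289.] [329.5 264.4] [360.6 175. ]
1.57 [258. 289.] [332.6 264.9] [359.4 173.1]
```

Almost there; push on to the end stop.

servo_tool --pt "0 1 -3 -0.4 0" --pt "0 0.5 -3 -0.2 0" --pt "0 0 0 0 0"

```text
t: 38.08
tool_pos: [0.5663, 0.1392, 0.1826]
tool_rot: [2.239, 2.204, -0.0]
contact_force: [0.4, 0.1, 1.6]
opening: -0.0003
grip_force: 0.8
```

servo_tool --pt "0 0 -3 0 0" --pt "0 0 -2 0 0" --pt "0 0 0 0 0"

```text
t: 38.45
tool_pos: [0.5636, 0.1394, 0.1829]
tool_rot: [2.236, 2.201, 0.008]
contact_force: [8.0, 0.5, -1.7]
opening: -0.0002
grip_force: 4.7
```

```bash
python3 T.py | head -2
```

```text
38.45 [0.56355911 0.13942287 0.18294632] [ 8.04415584  0.46084978 -1.68736064]
[([253, 253, 44, 80, 2127], [273.0, 286.8])] [([329, 253, 10, 21, 176], [333.7, 263.6])] []
```

servo_tool --pt "0 0 -2 0 0" --pt "0 0 0 0 0" --pt "0 0 6 0 0" --pt "0 0 20 0 0" --pt "0 0 25 0 0" --pt "0 0 0 -50 0" --pt "0 0 0 -50 0" --pt "0 0 0 0 0"

```text
t: 39.6
tool_pos: [0.6122, 0.1391, 0.2884]
tool_rot: [2.235, 2.201, 0.01]
contact_force: [-0.9, -0.2, 0.1]
opening: -0.0001
grip_force: 0.0
```

```bash
python3 T.py; python3 K.py | tail -4
python3 - <<'E'
from H import *
_,c=red("scene",(300,100,470,260));print(c)
E
```

```text
39.6 [0.61220865 0.13905951 0.28837159] [-0.86666758 -0.16966034  0.0756433 ]
[([202, 207, 32, 46, 1045], [217.7, 229.9])] [([329, 253, 10, 21, 178], [333.5, 263.3])] [([355, 167, 10, 13, 71], [359.5, 172.5])]
0.0 [324. 304.] [302.2 249.7] [345.3 219.5]
0.3 [320. 284.] [300.6 252.5] [353.9 212.5]
0.6 [307. 264.] [302.7 255.7] [360.2 203.7]
0.9 [286. 246.] [308.5 258.9] [363.5 193.8]
1.2 [258. 234.] [317.7 261.9] [363.6 184. ]
1.5 [226. 228.] [329.5 264.4] [360.6 175. ]
1.57 [218. 228.] [332.6 264.9] [359.4 173.1]
scene [([415, 142, 16, 21, 137], [423.1, 151.4]), ([355, 167, 10, 13, 71], [359.5, 172.6])]
knob if t=.09, th .1,.8,1.57: side [array([301.2, 250.6]), array([306.2, 257.8]), array([332.5, 264.9])] scene [array([348.4, 217.4]), array([362.7, 197.1]), array([359.4, 173.2])]
x=0 side [288.8 310.5] [325.8 348. ]
x=0 scene [411.9 140.1] [431.3 164.8]
[([415, 142, 16, 21, 137], [423.1, 151.4]), ([355, 167, 10, 13, 73], [359.5, 172.7])]
```

```bash
python3 -c "
from station import *
print(finish_job())"
```

```text
the job is handed in; nothing more can be done
None
```

The job is handed in at about 40 s: the blank lies in the saddles red end uphill, held firmly between the stop and the tailstock, with the lever turned to its end stop. I set the red end down once on the stop to take a higher grip on the blank. The final check was by camera measurement only (I had used my 10 picture views), and I did not re-measure the mallet, glue bottle and sander, which the arm never went near.

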